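# Lock the bayonet lid on the pressure brewer

### The arm

A 7-joint arm with a two-finger parallel gripper is mounted at the origin on a cart in front of the work surface, level with it; the furniture and walls round the work are solid. World frame = base frame: x ahead of the robot, y to its left, z up, the work surface at z = 0. Lengths are in m, angles in rad, forces in N, time in s.
With the tool pointing down it reaches from about 0.4 to 0.875 m from the base axis. Payload 19.3 kg.
Tool frame: the origin (TCP) lies at the very end of the fingers, on their centre line; the grasp point (between the pads) lies 19 mm behind it; z points along the fingers, y is the line along which they close (so a half turn about z gives the same grasp; the last joint's range is limited). The gripper opens to 85 mm and grips with 20 to 120 N. Pads are 22 mm wide; open, the fingers measure 114 mm over their backs; the gripper's body (76 mm by 85 mm) begins 54 mm behind the grasp point. The pads swing forward as they close: fully open they stand 13 mm farther back than shut.
Start: joints at [1.211, 0.521, -0.036, 1.599, 0.021, 1.021, -0.113], TCP at [0.179, -0.599, 0.231] pointing down, gripper open.
Joint ranges: [-2.91, 2.91], [-0.3, 2.13], [-1.5, 1.42], [0.17, 2.43], [-1.26, 4.41], [0.16, 1.93], [-2.52, 2.52]. Speed limits (rad/s): [1.89, 1.89, 2.39, 2.39, 3.01, 3.01, 3.01].

### API

Orientations are given as [roll, pitch, yaw] about the fixed x, y, z axes, in that order (R = Rz(yaw) Ry(pitch) Rx(roll)).
In Python, from workcell import bot gives the robot as it stands.
- The arm moves only by the shell command python3 -m crank 'ROWS' [FORCE]. ROWS is a JSON object of lists of equal length, an entry for each row: "travel": the shift along the world's x, y, z in cm, a list of three; "turn": the turn, a rotation vector about the world's x, y, z in degrees, a list of three; "gripper": the closure, from 0 (fully open) to 1 (shut). A call has exactly 5 rows; each row is the pose to reach, as a shift and turn from the pose commanded when the call began; what a row does not reach only later rows make up. A row lasts 1/10 s, in which the tool goes at most 50 mm and 8.59 degrees, less where a joint would pass 70% of its speed; a pose out of reach is approached as far as the arm can. A call with a gripper value outside its range is refused whole. The fingers move at their own pace and stop on an object; FORCE is the grip in N (left out, the last holds). Time passes only in rows, so rows that repeat a pose let the fingers close, or fill a call up. It gives the time, the measured TCP pose, the force, the opening and the grip force at its end, in the units of the state.
- bot.observe(): the state, without advancing time (a new reading comes with each control period).
- bot.grab_frame(name): name is "scene" or "top" or "wrist"; returns a dict with "pixels" (420x560x3 uint8, red, green, blue), "fx", "fy", "cx", "cy" (pixels), "extrinsics" (4x4, takes a point from world to camera coordinates). Camera axes: x right, y down, z forward; pixel columns grow to the right and rows downward; lengths in m; the calibration is good to about 2 mm. A picture is of the moment at which its call begins. There is no depth.
- bot.job_done(): hands the job in; it is judged then, once.
The state is a dict: "clock": time; "qpos": joint angles; "qd": joint speeds; "joint_efforts": joint torques, N m; "position": TCP position; "tool_rot": TCP orientation; "force": force on the tool from outside, world axes, zero at the start; "moment": the same for the moment, N m; "grip_width": finger opening in m; "finger_force": force on a finger pad.
Only numpy, scipy, OpenCV 4.12 (cv2) and the standard library are available. Lean on these libraries where they do the work, as an engineer would, in place of code of your own. Each camera call takes 0.05 s, during which the arm holds its last target. There are 200 camera calls.

### The job

Set the loose lid into the mouth of the pressure brewer pot so that its three lugs drop through the slots, then twist it clockwise (seen from above) until its ramps cam tight: firm means a pull of about 8 N at the handle grip. Every pot comes tight at a different angle, so go by feel, do not force it beyond that or press hard on it, then let go; leave the cup, jug, tamper and tape alone.

Things in the scene. Friction and masses are not known exactly. Their poses are not given: they have to be found in the camera images.
- pot: brushed steel pressure brewer pot fixed to the worktop, 120 mm wide, 69 mm tall, open at the top, with a bayonet collar in its mouth; three black studs and, between them, three red marks round its side. Origin: centre of its underside, z up; its x axis points to one red mark. How its lock feels is told at pot_mouth and pot_seat
- pot_mouth (a point): centre of the mouth, at the top of the collar's three inward lips (inner radius 43 mm), 68 mm above the pot's underside. The ramps under the lips fall 0.12 mm per degree clockwise; their height varies 3.2 mm either way from pot to pot, unseen: so the lid turns freely for some 5 to 60 degrees and is tight 10 to 18 degrees later
- pot_slot (a point): one of the three slots between the lips, 31 degrees wide, 47 mm from the pot's axis at lip height. The slots are centred at 0, 120 and 240 degrees from the pot's own x axis, above the red marks; any lug fits any slot
- pot_seat (a point): centre of the top of the round sprung plate in the pot, 50 mm above the pot's underside; the seated lid rests on it. It yields 1 mm per 16 N. A proper lock clamps the lid on it with 16 to 35 N, reached with 7 to 9 N at the handle grip, square to the handle; friction then holds it when let go. Over 35 N, by turning too far or pressing down, is too much
- lid: loose steel lid, 0.2 to 0.33 kg, at the start lying right way up on the worktop: a plug of radius 41 mm, 20 mm high, with a low dome to 28 mm, a black knob on top and a straight handle along its own x axis, out to 155 mm from its axis. Origin: centre of its underside, z up. Locking turns it clockwise seen from above
- lid_lug (a point): one of the lid's three lugs, under the handle, 45 mm from the lid's axis. The lugs stand at 0, 120 and 240 degrees from the lid's own x axis, 18 mm (24 degrees) wide, out to radius 48 mm, 0.5 to 8 mm above the underside
- lid_knob (a point): centre of the black block knob, on the lid's axis 47 mm above its underside; the knob is 26 mm long (lid's x), 20 mm wide (lid's y), 30 mm high (32 to 62 mm above the underside): pinch it across its 20 mm width
- lid_grip (a point): middle of the black grip of the handle, 115 mm from the lid's axis, 30 mm above its underside; the grip is 85 mm long (70 to 155 mm from the axis), 18 mm wide, 14 mm high
- cup: off-white stoneware tasting cup, 68 mm wide, 62 mm tall, standing loose; bystander. Origin: centre of its underside
- jug: blue milk jug with a handle, 67x103x85 mm, standing loose; bystander. Origin: centre of its underside
- tamper: steel coffee tamper with a wooden grip, 58 mm wide, 86 mm tall, standing loose; bystander. Origin: centre of its underside
- tape: roll of masking tape, 98 mm wide, 25 mm high, lying flat; bystander. Origin: centre of its underside

How it is judged:
By the outcome, as a careful person would: the job done as asked, in the order asked, and still so for the second after the job is handed in, with the robot touching nothing.
It also fails if it takes over 67 s, if anything falls off the work surface, if the arm or the gripper's body presses on something with over 40 N, if the wrist force passes 120 N, or if a joint passes its speed limit or range.

## Working session

There is one attempt and no reset: what is moved stays moved. The work goes in short steps, Python scripts to look and compute and a shell command to move; the robot and the scene stay as the last step left them, time stands still between calls to the robot, and variables do not carry over. Pictures are saved under pics/ and viewed, at most 10 in all, crops included, and the job is handed in when it is done.

```bash
mkdir -p pics; ls; python3 - <<'E'
from workcell import bot
import cv2
s=bot.observe();print(s)
for n in("scene","top"):
    f=bot.grab_frame(n);cv2.imwrite(f"pics/{n}0.png",f["pixels"][:,:,::-1]);print(n,f["fx"],f["cx"],f["cy"],f["extrinsics"].tolist())
E
```

```text
pics
{'clock': 0.0, 'qpos': array([ 1.21078578,  0.52200787, -0.03633431,  1.60000912,  0.02120033,
        1.02109724, -0.11281832]), 'qd': array([-0.00046849,  0.00080649, -0.00179674,  0.00040378,  0.00044923,
       -0.00085328,  0.00063814]), 'joint_efforts': array([-1.01390360e-03, -9.27121997e+01,  1.97988108e+00, -3.69935668e+01,
        1.78293453e-02,  8.07854638e-03,  1.20209046e-05]), 'position': array([ 0.17847754, -0.5986199 ,  0.23072908]), 'tool_rot': array([-3.14045879e+00,  7.82423732e-05,  2.89788470e-01]), 'force': array([0.15835048, 0.08141028, 0.3747209 ]), 'moment': array([-0.00930676, -0.02364141, -0.01072748]), 'finger_force': 0.0, 'grip_width': 0.08525268940677608}
scene 435.9277819221502 282.1562346311696 213.41649565111558 [[-0.8674710305565276, -0.497081430397429, -0.020101310883676043, 0.5995957270351767], [-0.34587388671739494, 0.6316516130519273, -0.6938209381504001, 0.075684487079045], [0.3575825298196192, -0.5949170457155725, -0.719866962073449, 1.0769665324819802], [0.0, 0.0, 0.0, 1.0]]
top 496.9160473393307 272.7110389421525 214.74607531917567 [[-0.024997632411587548, -0.9995865063971757, -0.01421036954142315, 0.29229446123681946], [-0.9902631716406152, 0.026706728518800977, -0.13662211220769835, 0.5283908442116402], [0.13694513231979077, 0.010656776272012173, -0.9905213091364581, 0.9877356799582901], [0.0, 0.0, 0.0, 1.0]]
```

View pics/scene0.png

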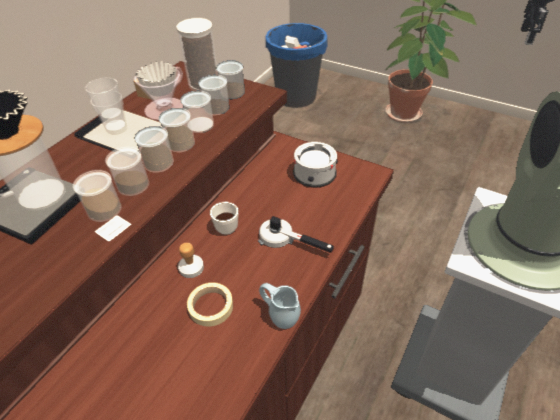

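View pics/top0.png

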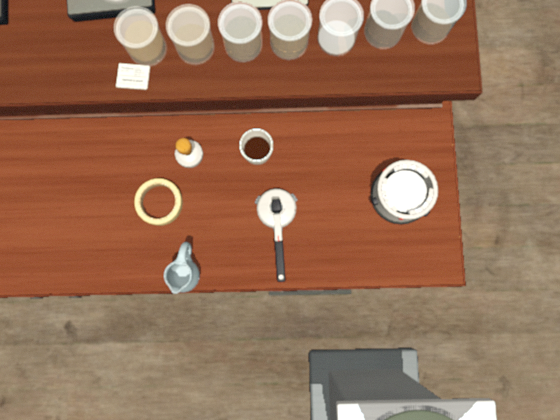

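The scene view shows the pot at about (315,163) and the lid at (276,232). In the top view the pot is at (406,190), and the lid is at (276,207) with its handle running down to (281,278). Next I'll zoom in on both.

```bash
cat > h.py <<'E'
import numpy as np,cv2
from workcell import bot
def ray(f,uv,z):
    "pixels (N,2) -> world points on plane z"
    uv=np.atleast_2d(np.asarray(uv,float));E=np.asarray(f["extrinsics"]);R,t=E[:3,:3],E[:3,3]
    d=np.c_[(uv[:,0]-f["cx"])/f["fx"],(uv[:,1]-f["cy"])/f["fy"],np.ones(len(uv))]@R
    c=-R.T@t
    return c+d*((z-c[2])/d[:,2])[:,None]
def proj(f,p):
    E=np.asarray(f["extrinsics"]);c=np.atleast_2d(p)@E[:3,:3].T+E[:3,3]
    return np.c_[f["fx"]*c[:,0]/c[:,2]+f["cx"],f["fy"]*c[:,1]/c[:,2]+f["cy"]]
def circ(p):
    A=np.c_[2*p[:,:2],np.ones(len(p))];s=np.linalg.lstsq(A,(p[:,:2]**2).sum(1),rcond=None)[0]
    return s[:2],np.sqrt(s[2]+s[0]**2+s[1]**2)
E
python3 - <<'E'
from h import *
t=cv2.imread("pics/top0.png");s=cv2.imread("pics/scene0.png")
z=lambda i,x,y,w,h,k:cv2.resize(i[y:y+h,x:x+w],None,fx=k,fy=k,interpolation=cv2.INTER_CUBIC)
a=z(t,360,148,90,80,4);b=z(s,280,132,90,80,4);c=z(t,240,180,90,65,4)[:260];d=z(s,250,205,90,65,4)
cv2.imwrite("pics/c1.png",np.vstack([np.hstack([a,b]),np.hstack([c,d])]))
f=bot.grab_frame("top")
hsv=cv2.cvtColor(t,cv2.COLOR_BGR2HSV)
for n,uv,zz in(("lidtop",(276,207),.025),("hend",(281,278),.03),("pot",(407,189),.069)):print(n,ray(f,uv,zz))
E
```

```text
lidtop [[0.55385241 0.27131157 0.025     ]]
hend [[0.4059338  0.26487536 0.03      ]]
pot [[0.57649603 0.00708979 0.069     ]]
```

View pics/c1.png

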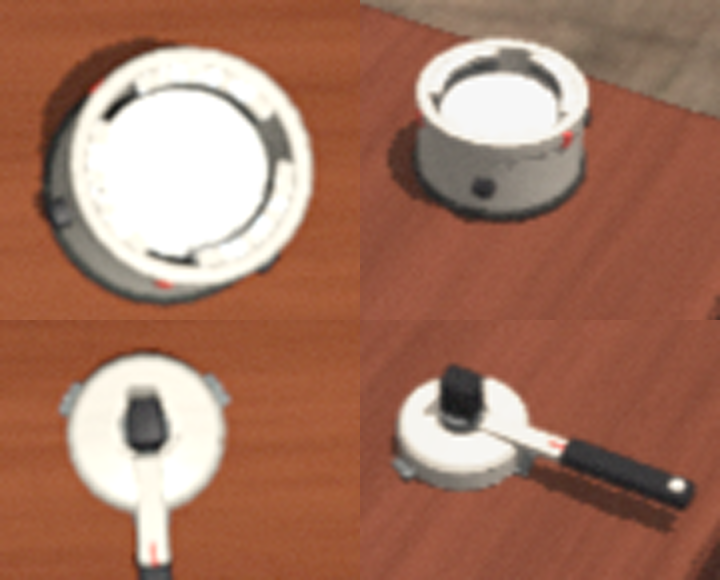

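The zoomed crop shows red marks at top-view crop pixels (163,284) and (97,88). The slots are dark wedges at (185,258), (122,105) and (275,140), and the lid handle points straight down in the image (world −x). Next I'll compute the poses.

```bash
python3 - <<'E'
from h import *
fr={n:bot.grab_frame(n) for n in("top","scene")}
def comp(m,box,minA=2):
    x,y,w,h=box;n,l,st,c=cv2.connectedComponentsWithStats(m[y:y+h,x:x+w].astype(np.uint8))
    return [(c[i]+[x,y],st[i,4]) for i in range(1,n) if st[i,4]>=minA]
for n,pb,lb in(("top",(362,150,88,76),(240,180,90,105)),("scene",(282,135,70,55),(250,205,90,55))):
    f=fr[n];hsv=cv2.cvtColor(f["pixels"],cv2.COLOR_RGB2HSV).astype(int);H,S,V=hsv[...,0],hsv[...,1],hsv[...,2]
    p=f["pixels"].astype(int)
    red=((p[...,0]-p[...,1])>70)&((p[...,0]-p[...,2])>70)&(V>170)
    print(n,"red pot",[(c.round(1),a) for c,a in comp(red,pb,1)],"lid",[(c.round(1),a) for c,a in comp(red,lb,1)])
    white=((S<60)&(V>185)).astype(np.uint8)
    for nm,b,z in(("pot",pb,.069),("lid",lb,.02)):
        x,y,w,h=b;cs,_=cv2.findContours(white[y:y+h,x:x+w],cv2.RETR_EXTERNAL,cv2.CHAIN_APPROX_NONE)
        c=max(cs,key=cv2.contourArea)[:,0]+[x,y]
        hu=cv2.convexHull(c)[:,0]
        P=ray(f,hu,z);
        for _ in range(6):
            o,r=circ(P);e=abs(np.hypot(*(P[:,:2]-o).T)-r);P=P[e<max(.0015,np.percentile(e,90))]
        print(n,nm,o,r,len(P),e.max())
    dark=(V<70)
    print("dark",[(c.round(1),a,ray(f,c,.03 if a>60 else .062).round(4)) for c,a in comp(dark,lb,15)])
E
```

```text
top red pot [(array([383., 170.]), np.int32(1)), (array([400.8, 218.8]), np.int32(4))] lid [(array([301., 202.]), np.int32(1)), (array([278. , 238.5]), np.int32(4))]
top pot [0.57657531 0.00631802] 0.06021947830976215 32 0.0007023898606503542
top lid [0.55290659 0.27108084] 0.040394191977338206 17 0.00035387415610256545
dark []
scene red pot [(array([331.5, 165.5]), np.int32(4))] lid [(array([299., 236.]), np.int32(3))]
scene pot [0.57742426 0.00835431] 0.06008334416413703 21 0.0010378502305633253
scene lid [0.54385029 0.26125168] 0.05405659429509319 8 0.0009911145654128914
dark [(array([274.8, 223.2]), np.int32(104), array([[0.5627, 0.2603, 0.03  ]])), (array([315.2, 243. ]), np.int32(207), array([[0.444 , 0.2695, 0.03  ]]))]
```

```bash
python3 - <<'E'
from h import *
ft=bot.grab_frame("top");fs=bot.grab_frame("scene")
o=np.array([.577,.0073])
for f,uv in((ft,(400.8,218.8)),(fs,(331.5,165.5)),(ft,(383,170)),(fs,(385-0,160))):
  for z in(.05,.055,.06,.065):
    q=ray(f,uv,z)[0,:2]-o;print(uv,z,np.hypot(*q).round(4),np.degrees(np.arctan2(q[1],q[0])).round(1))
# lid: handle red line + dark grip axis in top
p=ft["pixels"].astype(int);V=p.max(2);m=(V<75);m[:240]=0;m[282:]=0;m[:,:265]=0;m[:,295:]=0
ys,xs=np.nonzero(m);print(len(xs));P=ray(ft,np.c_[xs,ys],.035)[:,:2]
c=P.mean(0);d=np.linalg.svd(P-c)[2][0];d*=-np.sign(d[0]);print("grip",c,np.degrees(np.arctan2(d[1],d[0])),P[:,0].min(),P[:,0].max())
L=np.array([.5529,.2711]);q=c-L;print("axis->grip",np.degrees(np.arctan2(q[1],q[0])),np.hypot(*q))
print("redline",ray(ft,(278,238.5),.03))
E
```

```text
(400.8, 218.8) 0.05 0.0592 169.2
(400.8, 218.8) 0.055 0.06 168.1
(400.8, 218.8) 0.06 0.0609 167.1
(400.8, 218.8) 0.065 0.0618 166.1
(331.5, 165.5) 0.05 0.0522 177.3
(331.5, 165.5) 0.055 0.055 171.6
(331.5, 165.5) 0.06 0.0583 166.5
(331.5, 165.5) 0.065 0.062 162.0
(383, 170) 0.05 0.0606 43.3
(383, 170) 0.055 0.0605 44.8
(383, 170) 0.06 0.0605 46.3
(383, 170) 0.065 0.0606 47.7
(385, 160) 0.05 0.1971 -152.4
(385, 160) 0.055 0.1957 -154.2
(385, 160) 0.06 0.1945 -156.0
(385, 160) 0.065 0.1934 -157.9
33
grip [0.44760584 0.27368054] -179.39344815168047 0.4040683037156149 0.4795938009155467
axis->grip 178.5960831474295 0.10532577926109285
redline [[0.48709387 0.2688659  0.03      ]]
```

```bash
python3 -m crank '{"travel":[[3,3.5,0],[6,7,0],[9,10.5,0],[12,14,0],[15,17.5,0]],"turn":[[0,0,0],[0,0,0],[0,0,0],[0,0,0],[0,0,0]],"gripper":[0,0,0,0,0]}'
python3 -m crank '{"travel":[[3,4,0],[6,8,0],[9,12,0],[12,16,0],[15,20,0]],"turn":[[0,0,-3],[0,0,-6],[0,0,-9],[0,0,-12],[0,0,-14.6]],"gripper":[0,0,0,0,0]}'
```

```text
clock: 0.85
position: [0.3295, -0.4224, 0.2314]
tool_rot: [3.141, -0.0, 0.29]
force: [0.5, 0.4, -0.2]
grip_width: 0.0853
finger_force: 0.0
clock: 1.35
position: [0.4795, -0.2222, 0.2315]
tool_rot: [3.141, -0.0, 0.033]
force: [0.3, -0.3, -0.2]
grip_width: 0.0851
finger_force: 0.0
```

```bash
python3 -m crank '{"travel":[[2,4.5,0.5],[4,9,1],[6,13.5,1.5],[8,18,2],[9,22,2]],"turn":[[0,0,0],[0,0,0],[0,0,0],[0,0,0],[0,0,0]],"gripper":[0,0,0,0,0]}'
python3 - <<'E'
from h import *
f=bot.grab_frame("wrist");cv2.imwrite("pics/w1.png",f["pixels"][:,:,::-1]);E=np.asarray(f["extrinsics"]);print(f["fx"],E.round(3).tolist(),-E[:3,:3].T@E[:3,3])
print(proj(f,[[.577,.007,.069],[.577,.007,.05]]),bot.observe()["qpos"].round(2))
E
```

```text
clock: 1.85
position: [0.5698, -0.0013, 0.2519]
tool_rot: [-3.141, -0.001, 0.036]
force: [0.4, -0.7, 0.4]
grip_width: 0.0852
finger_force: 0.0
343.47721602590036 [[0.037, -0.999, -0.001, -0.022], [-0.964, -0.036, 0.263, 0.51], [-0.263, -0.008, -0.965, 0.548], [0.0, 0.0, 0.0, 1.0]] [0.63641758 0.00133011 0.39404945]
[[274.67941067 176.61459649]
 [275.11287053 173.23881194]] [ 0.03  0.42 -0.19  1.72  0.09  1.01 -1.72]
```

View pics/w1.png

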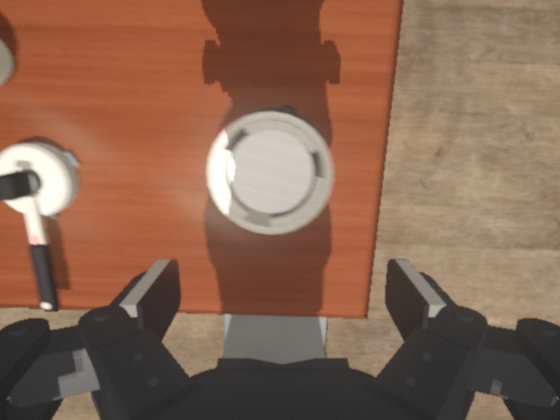

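The wrist view shows the pot mouth centred near (270,172) with grey slots at about (237,135), (318,163) and (258,218), and the lid on the left at (37,180).

```bash
cat >> h.py <<'E'
def polar(f,o,z,rs,step=2):
    a=np.arange(0,360,step);g=cv2.cvtColor(f["pixels"],cv2.COLOR_RGB2GRAY).astype(np.float32);out=0
    for r in rs:
        q=proj(f,np.c_[o[0]+r*np.cos(np.radians(a)),o[1]+r*np.sin(np.radians(a)),np.full(len(a),z)]).astype(np.float32)
        out=out+cv2.remap(g,q[None,:,0].copy(),q[None,:,1].copy(),cv2.INTER_LINEAR)[0]/len(rs)
    return a,out
E
python3 - <<'E'
from h import *
f=bot.grab_frame("wrist");hsv=cv2.cvtColor(f["pixels"],cv2.COLOR_RGB2HSV);S=hsv[...,1].astype(int);V=hsv[...,2]
m=((S<75)&(V>90)).astype(np.uint8);m[:100]=0;m[245:]=0;m[:,:190]=0;m[:,350:]=0
m=cv2.morphologyEx(m,cv2.MORPH_OPEN,np.ones((3,3),np.uint8))
c=max(cv2.findContours(m,cv2.RETR_EXTERNAL,cv2.CHAIN_APPROX_NONE)[0],key=cv2.contourArea)[:,0]
P=ray(f,cv2.convexHull(c)[:,0],.069)
for _ in range(6):
    o,r=circ(P);e=abs(np.hypot(*(P[:,:2]-o).T)-r);P=P[e<max(.001,np.percentile(e,85))]
print(o,r,len(P))
for n,ff in(("wrist",f),("top",bot.grab_frame("top"))):
    oo=o if n=="wrist" else np.array([.5766,.0063])
    a,g=polar(ff,oo,.068,[.0455,.047]);b=np.zeros(360//6)
    print(n,[(int(x),int(y)) for x,y in zip(a,g) if y<150])
E
```

```text
[0.57769678 0.00910479] 0.06002391130820549 42
wrist [(32, 97), (34, 90), (36, 92), (38, 92), (40, 93), (42, 93), (44, 94), (46, 95), (48, 96), (50, 97), (52, 98), (54, 102), (56, 110), (58, 113), (60, 136), (154, 149), (156, 148), (158, 148), (160, 148), (162, 147), (164, 147), (166, 146), (168, 145), (170, 146), (172, 146), (174, 146), (176, 145), (178, 145), (180, 145), (272, 123), (274, 127), (276, 126), (278, 123), (280, 118), (282, 115), (284, 112), (286, 108), (288, 102), (290, 97), (292, 92), (294, 89), (296, 88), (298, 87), (300, 125)]
top [(0, 64), (2, 74), (4, 108), (6, 143), (32, 119), (34, 81), (36, 74), (38, 69), (40, 64), (42, 55), (44, 58), (46, 56), (48, 58), (50, 60), (52, 64), (54, 69), (56, 78), (58, 108), (162, 145), (164, 136), (166, 128), (168, 124), (170, 121), (172, 116), (174, 111), (176, 109), (178, 122), (180, 142), (272, 133), (274, 117), (276, 114), (278, 113), (280, 113), (282, 114), (284, 116), (286, 114), (288, 114), (290, 114), (292, 113), (294, 112), (296, 112), (298, 115), (300, 136), (312, 116), (314, 78), (316, 64), (318, 66), (320, 71), (322, 74), (324, 70), (326, 65), (328, 59), (330, 53), (332, 53), (334, 51), (336, 49), (338, 48), (340, 46), (342, 43), (344, 38), (346, 40), (348, 42), (350, 45), (352, 54), (354, 60), (356, 60), (358, 59)]
```

```bash
python3 -m crank '{"travel":[[0,4.5,0],[0,9,0],[0,13.5,0],[-1,18,0],[-2,22,0]],"turn":[[0,0,0],[0,0,0],[0,0,0],[0,0,0],[0,0,0]],"gripper":[0,0,0,0,0]}'
python3 - <<'E'
from h import *
f=bot.grab_frame("wrist");cv2.imwrite("pics/w2.png",f["pixels"][:,:,::-1])
print(proj(f,[[.553,.271,.02],[.553,.271,.062],[.44,.268,.037]]),bot.observe()["qpos"].round(2))
E
```

```text
clock: 2.5
position: [0.5483, 0.217, 0.2513]
tool_rot: [3.141, -0.0, 0.034]
force: [0.8, 0.3, -0.1]
grip_width: 0.0852
finger_force: 0.0
[[233.70611815 169.14327063]
 [227.79287156 176.03236633]
 [234.54625493 270.53937977]] [-0.31  0.45 -0.24  1.66  0.12  1.04 -2.13]
```

View pics/w2.png

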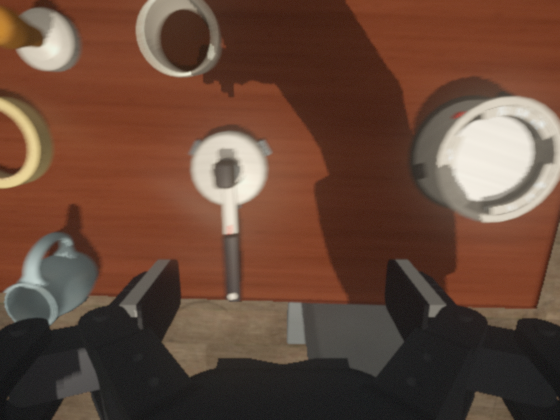

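The wrist view shows the lid disc at (229,168), the knob at (226,172), the handle end at (234,296) and the side lugs at (196,148) and (265,148).

```bash
python3 - <<'E'
from h import *
f=bot.grab_frame("wrist");p=f["pixels"];hsv=cv2.cvtColor(p,cv2.COLOR_RGB2HSV);S=hsv[...,1].astype(int);V=hsv[...,2].astype(int)
box=np.zeros(V.shape,bool);box[118:212,185:275]=1
m=((S<75)&(V>150)&box).astype(np.uint8);m=cv2.morphologyEx(m,cv2.MORPH_OPEN,cv2.getStructuringElement(cv2.MORPH_ELLIPSE,(21,21)))
c=max(cv2.findContours(m,cv2.RETR_EXTERNAL,cv2.CHAIN_APPROX_NONE)[0],key=cv2.contourArea)[:,0]
P=ray(f,cv2.convexHull(c)[:,0],.02)
for _ in range(6):
    o,r=circ(P);e=abs(np.hypot(*(P[:,:2]-o).T)-r);P=P[e<max(.0008,np.percentile(e,85))]
print("disc",o,r,len(P))
# white end dot, grip
g=(V<85);g[:236]=0;g[292:]=0;g[:,222:][:, :24]|=False
g[:,:222]=0;g[:,246:]=0
ys,xs=np.nonzero(g);Q=ray(f,np.c_[xs,ys],.037)[:,:2];q=Q.mean(0)-o;print("grip",Q.mean(0),np.hypot(*q),np.degrees(np.arctan2(q[1],q[0]))%360,len(xs))
dd=np.linalg.svd(Q-Q.mean(0))[2][0];print("axis",np.degrees(np.arctan2(dd[1],dd[0]))%180)
# lugs
l=((S<110)&(V<170)&(V>60)&box)
for w in((185,205),(255,275)):
    k=np.zeros_like(l);k[138:160,w[0]:w[1]]=l[138:160,w[0]:w[1]];ys,xs=np.nonzero(k);q=ray(f,np.c_[xs,ys],.008)[:,:2].mean(0)-o;print("lug",len(xs),np.hypot(*q),np.degrees(np.arctan2(q[1],q[0]))%360)
# knob top: darkest
k=(V<70)&box;ys,xs=np.nonzero(k);print("knob px",xs.min(),xs.max(),ys.min(),ys.max(),ray(f,(xs.mean(),ys.mean()),.047))
E
```

```text
disc [0.55291723 0.27364405] 0.040283324549329376 26
grip [0.43902205 0.27476753] 0.11390071677226325 179.43484512656195 190
axis 3.3856770145860935
lug 67 0.045485377633382756 68.4293470671553
lug 119 0.0414803302116589 306.7755387286152Traceback (most recent call last):
  File "<stdin>", line 20, in <module>
    return umr_minimum(a, axis, None, out, keepdims, initial, where)
ValueError: zero-size array to reduction operation minimum which has no identity
```

```bash
python3 -m crank '{"travel":[[0.25,2.8,-4.5],[0.5,5.5,-9],[0.5,5.5,-13.5],[0.5,5.5,-18],[0.5,5.5,-20]],"turn":[[0,0,-1],[0,0,-1],[0,0,-1],[0,0,-1],[0,0,-1]],"gripper":[0,0,0,0,0]}'
python3 -m crank '{"travel":[[0,0,-0.8],[0,0,-1.6],[0,0,-1.6],[0,0,-1.6],[0,0,-1.6]],"turn":[[0,0,0],[0,0,0],[0,0,0],[0,0,0],[0,0,0]],"gripper":[0,0,0.2,0.6,1]}' 60
python3 -m crank '{"travel":[[0,0,0],[0,0,0],[0,0,0],[0,0,0],[0,0,0]],"turn":[[0,0,0],[0,0,0],[0,0,0],[0,0,0],[0,0,0]],"gripper":[1,1,1,1,1]}' 60
```

```text
clock: 3.1
position: [0.5523, 0.2686, 0.0472]
tool_rot: [3.139, 0.004, 0.017]
force: [-0.4, 0.1, -0.0]
grip_width: 0.0856
finger_force: 0.0
clock: 3.6
position: [0.5542, 0.2712, 0.0364]
tool_rot: [-3.141, -0.001, 0.017]
force: [0.0, 0.7, -0.3]
grip_width: 0.0438
finger_force: 0.0
clock: 4.1
position: [0.554, 0.2713, 0.0362]
tool_rot: [-3.141, -0.001, 0.018]
force: [-2.7, -0.1, 8.6]
grip_width: 0.019
finger_force: 58.8
```

```bash
python3 -m crank '{"travel":[[0,0,2.5],[0,0,6],[0,0,10],[0,0,13],[0,0,14]],"turn":[[0,0,0],[0,0,0],[0,0,0],[0,0,0],[0,0,0]],"gripper":[1,1,1,1,1]}' 100
python3 -m crank '{"travel":[[0.4,-4,0],[0.8,-8.5,0],[1.2,-13,0],[1.6,-17.5,0],[2,-21,0]],"turn":[[0,0,-3],[0,0,-6],[0,0,-9],[0,0,-12],[0,0,-15]],"gripper":[1,1,1,1,1]}'
python3 -m crank '{"travel":[[0.2,-3,0],[0.3,-5.3,0],[0.3,-5.3,0],[0.3,-5.3,0],[0.3,-5.3,0]],"turn":[[0,0,0],[0,0,0],[0,0,0],[0,0,0],[0,0,0]],"gripper":[1,1,1,1,1]}'
python3 - <<'E'
from h import *
W=bot.grab_frame("wrist")["pixels"];T=bot.grab_frame("top");S=bot.grab_frame("scene")["pixels"]
T=T["pixels"]
z=lambda i,x,y,w,h,k:cv2.resize(i[y:y+h,x:x+w],None,fx=k,fy=k,interpolation=cv2.INTER_CUBIC)
cv2.imwrite("pics/c3.png",np.hstack([z(W,0,0,560,420,.8),np.vstack([z(T,330,100,160,160,1.05)[:168,:168],z(S,250,100,160,160,1.05)])[:336,:]])[:,:,::-1])
s=bot.observe();print(s["position"],s["tool_rot"],s["force"],s["moment"],s["qpos"].round(2))
E
```

```text
clock: 4.6
position: [0.5546, 0.2716, 0.1785]
tool_rot: [-3.14, -0.004, 0.017]
force: [-0.2, -0.4, -2.3]
grip_width: 0.0184
finger_force: 98.4
clock: 5.1
position: [0.573, 0.0579, 0.1744]
tool_rot: [3.14, 0.001, -0.248]
force: [0.3, 0.0, -3.1]
grip_width: 0.0184
finger_force: 98.6
clock: 5.6
position: [0.5763, 0.0091, 0.1748]
tool_rot: [-3.141, 0.001, -0.243]
force: [0.4, -0.4, -3.0]
grip_width: 0.0186
finger_force: 98.6
[0.5764691  0.00897019 0.17511752] [-3.14143432e+00  2.98922335e-04 -2.43054822e-01] [-0.32943696  0.2334031  -2.49481606] [ 0.00140314 -0.00965039  0.02122197] [-0.01  0.51 -0.15  1.78  0.1   0.86 -2.02]
```

View pics/c3.png

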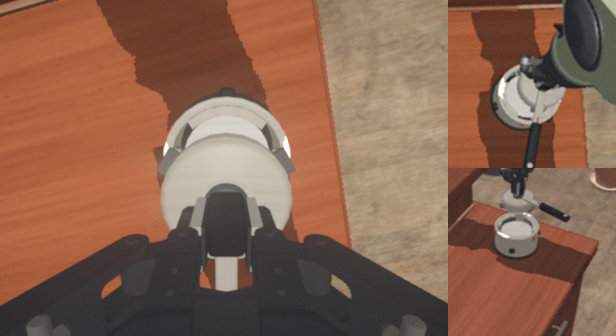

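The lid hangs level from the gripper, with its disc at about (283,245) in full wrist pixels and its side lugs at (208,200) and (360,200). The pot rim shows behind it. Next I'll measure the lid against the rim in this same view.

```bash
cat > m.py <<'E'
from h import *
def robust(P,r0,tol=.0008):
    for _ in range(8):
        o,r=circ(P);e=abs(np.hypot(*(P[:,:2]-o).T)-r);P=P[e<=max(tol,np.percentile(e,88))]
    return o,r,len(P)
f=bot.grab_frame("wrist");s=bot.observe();zt=s["position"][2]
g=cv2.cvtColor(f["pixels"],cv2.COLOR_RGB2GRAY).astype(np.float32);g=cv2.GaussianBlur(g,(3,3),0)
def edge(o,z,rs,angs):
    # strongest radial gradient per direction
    out=[]
    for a in np.radians(angs):
        q=proj(f,np.c_[o[0]+rs*np.cos(a),o[1]+rs*np.sin(a),np.full(len(rs),z)]).astype(np.float32)
        v=cv2.remap(g,q[None,:,0].copy(),q[None,:,1].copy(),cv2.INTER_LINEAR)[0];d=abs(np.gradient(v));i=d.argmax()
        if d[i]>3: out.append([o[0]+rs[i]*np.cos(a),o[1]+rs[i]*np.sin(a)])
    return np.array(out)
o=s["position"][:2]
rs=np.arange(.036,.047,.0004)
L=edge(o,zt-.016,rs,list(range(-48,49,3)));print("lid",*robust(L,.041),"tcp",o)
Pt=edge([.5775,.008],.069,np.arange(.055,.066,.0004),range(-45,46,3));print("pot",*robust(Pt,.06))
from scipy.optimize import least_squares
for n,P,r in(("lid",L,.0405),("pot",Pt,.06)):
    k=least_squares(lambda c:np.hypot(*(P-c).T)-r,o,loss="soft_l1",f_scale=.0004);print(n,"fixed r",k.x,k.cost)
a,v=polar(f,o,zt-.034,[.0445,.0455,.0465],2);print([(int(x),int(y)) for x,y in zip(a,v) if (20<x<80 or 260<x<330)])
print("yaw lid expected",np.degrees(s["tool_rot"][2])+180)
E
python3 m.py
```

```text
lid [0.58126383 0.00818557] 0.037857998033995297 25 tcp [0.57647647 0.00882595]
pot [0.57837751 0.00855315] 0.05879990875925848 31
lid fixed r [0.57848119 0.00777364] 8.763403717887079e-06
pot fixed r [0.57705649 0.00852168] 6.328647572341176e-07
[(22, 88), (24, 85), (26, 101), (28, 126), (30, 135), (32, 125), (34, 130), (36, 118), (38, 123), (40, 123), (42, 123), (44, 123), (46, 123), (48, 124), (50, 124), (52, 125), (54, 125), (56, 125), (58, 124), (60, 117), (62, 101), (64, 99), (66, 97), (68, 101), (70, 111), (72, 125), (74, 130), (76, 136), (78, 141), (262, 133), (264, 137), (266, 136), (268, 134), (270, 131), (272, 133), (274, 119), (276, 117), (278, 117), (280, 117), (282, 118), (284, 117), (286, 119), (288, 120), (290, 119), (292, 118), (294, 117), (296, 106), (298, 131), (300, 136), (302, 137), (304, 133), (306, 116), (308, 95), (310, 87), (312, 95), (314, 121), (316, 153), (318, 191), (320, 207), (322, 211), (324, 211), (326, 210), (328, 211)]
yaw lid expected 166.0685686501714
```

```bash
python3 -m crank '{"travel":[[0.05,0,-3],[0.05,0,-5.5],[0.05,0,-6.5],[0.05,0,-6.5],[0.05,0,-6.5]],"turn":[[0,0,0],[0,0,0],[0,0,0],[0,0,0],[0,0,0]],"gripper":[1,1,1,1,1]}'
python3 m.py
python3 -m crank '{"travel":[[0,0,-0.1],[0,0,-0.3],[0,0,-0.5],[0,0,-0.7],[0,0,-0.8]],"turn":[[0,0,0],[0,0,0],[0,0,0],[0,0,0],[0,0,0]],"gripper":[1,1,1,1,1]}'; python3 -c "
from h import *
print(bot.observe()['moment'])"
```

```text
clock: 6.3
position: [0.5776, 0.0083, 0.1111]
tool_rot: [-3.141, -0.001, -0.244]
force: [0.9, -0.3, -2.6]
grip_width: 0.0184
finger_force: 98.5
lid [0.58212969 0.00727273] 0.03800326147663227 29 tcp [0.57772983 0.00818381]
pot [0.5789961  0.00826058] 0.05829939952862194 31
lid fixed r [0.57943757 0.00721235] 4.1786849168789824e-06
pot fixed r [0.57711802 0.00825245] 8.655204539599184e-07
[(22, 189), (24, 187), (26, 186), (28, 152), (30, 84), (32, 84), (34, 83), (36, 101), (38, 126), (40, 126), (42, 126), (44, 126), (46, 127), (48, 128), (50, 129), (52, 131), (54, 131), (56, 131), (58, 131), (60, 149), (62, 187), (64, 188), (66, 188), (68, 189), (70, 188), (72, 187), (74, 187), (76, 187), (78, 184), (262, 189), (264, 189), (266, 189), (268, 189), (270, 189), (272, 186), (274, 125), (276, 119), (278, 119), (280, 119), (282, 119), (284, 119), (286, 119), (288, 119), (290, 119), (292, 119), (294, 117), (296, 105), (298, 91), (300, 87), (302, 86), (304, 140), (306, 189), (308, 190), (310, 191), (312, 191), (314, 191), (316, 191), (318, 191), (320, 191), (322, 192), (324, 192), (326, 194), (328, 194)]
yaw lid expected 166.0023250657841
clock: 6.85
position: [0.577, 0.008, 0.1021]
tool_rot: [3.142, 0.0, -0.244]
force: [-0.0, 0.6, -2.3]
grip_width: 0.0184
finger_force: 98.5
[-0.03522568  0.00898229 -0.02509219]
```

```bash
python3 -m crank '{"travel":[[0,0,-0.1],[0,0,-0.2],[0,0,-0.3],[0,0,-0.4],[0,0,-0.4]],"turn":[[0,0,0],[0,0,0],[0,0,0],[0,0,0],[0,0,0]],"gripper":[1,1,1,1,1]}'
python3 -c "
from h import *
print(bot.observe()['moment'])"
```

```text
clock: 7.35
position: [0.577, 0.0081, 0.0982]
tool_rot: [3.142, 0.0, -0.244]
force: [0.3, -0.4, -3.1]
grip_width: 0.0182
finger_force: 98.5
[-0.03073562 -0.00602774  0.01814943]
```

Free descent so far. The seat should be at TCP z ≈ 0.086.

```bash
python3 -m crank '{"travel":[[0,0,-0.1],[0,0,-0.3],[0,0,-0.5],[0,0,-0.7],[0,0,-0.8]],"turn":[[0,0,0],[0,0,0],[0,0,0],[0,0,0],[0,0,0]],"gripper":[1,1,1,1,1]}'
python3 -m crank '{"travel":[[0,0,-0.1],[0,0,-0.15],[0,0,-0.2],[0,0,-0.25],[0,0,-0.25]],"turn":[[0,0,0],[0,0,0],[0,0,0],[0,0,0],[0,0,0]],"gripper":[1,1,1,1,1]}'
python3 -c "
from h import *
print(bot.observe()['moment'])"
```

```text
clock: 7.85
position: [0.577, 0.008, 0.09]
tool_rot: [3.142, 0.0, -0.244]
force: [-0.4, -0.9, -3.0]
grip_width: 0.0184
finger_force: 98.5
clock: 8.35
position: [0.5771, 0.0081, 0.0878]
tool_rot: [-3.142, -0.0, -0.244]
force: [-0.5, -0.0, -3.1]
grip_width: 0.0181
finger_force: 98.5
[-0.02354628  0.0150243   0.01392058]
```

```bash
python3 -m crank '{"travel":[[0,0,-0.05],[0,0,-0.1],[0,0,-0.13],[0,0,-0.13],[0,0,-0.13]],"turn":[[0,0,0],[0,0,0],[0,0,0],[0,0,0],[0,0,0]],"gripper":[1,1,1,1,1]}'
python3 -m crank '{"travel":[[0,0,-0.02],[0,0,-0.04],[0,0,-0.05],[0,0,-0.05],[0,0,-0.05]],"turn":[[0,0,0],[0,0,0],[0,0,0],[0,0,0],[0,0,0]],"gripper":[1,1,1,1,1]}'
```

```text
clock: 8.85
position: [0.5771, 0.0081, 0.0865]
tool_rot: [-3.142, -0.0, -0.244]
force: [-0.4, -0.3, -2.9]
grip_width: 0.0182
finger_force: 98.5
clock: 9.35
position: [0.5771, 0.0081, 0.0861]
tool_rot: [-3.142, -0.0, -0.244]
force: [-1.1, -0.4, -0.1]
grip_width: 0.0182
finger_force: 99.1
```

```bash
python3 -m crank '{"travel":[[0,0,0],[0,0,0],[0,0,0.5],[0,0,3],[0,0,6.5]],"turn":[[0,0,0],[0,0,0],[0,0,0],[0,0,0],[0,0,0]],"gripper":[0.4,0.4,0.4,0.4,0.4]}' 40
python3 -m crank '{"travel":[[-3,0,0.5],[-6,-0.1,0.5],[-9,-0.2,0.5],[-11.9,-0.3,0.5],[-11.9,-0.3,0.5]],"turn":[[0,0,8.5],[0,0,17],[0,0,25.5],[0,0,34],[0,0,42.5]],"gripper":[0.4,1,1,1,1]}'
python3 -m crank '{"travel":[[0,0,0],[0,0,0],[0,0,0],[0,0,0],[0,0,0]],"turn":[[0,0,8.5],[0,0,17],[0,0,25.5],[0,0,34],[0,0,42.5]],"gripper":[1,1,1,1,1]}'
python3 -m crank '{"travel":[[0,0,0],[0,0,0],[0,0,0],[0,0,0],[0,0,0]],"turn":[[0,0,5],[0,0,5],[0,0,5],[0,0,5],[0,0,5]],"gripper":[1,1,1,1,1]}'
python3 - <<'E'
from h import *
W=bot.grab_frame("wrist")["pixels"];T=bot.grab_frame("top")["pixels"]
z=lambda i,x,y,w,h,k:cv2.resize(i[y:y+h,x:x+w],None,fx=k,fy=k,interpolation=cv2.INTER_CUBIC)
cv2.imwrite("pics/c4.png",np.hstack([z(W,0,0,560,420,.8),z(T,350,130,112,112,3)])[:,:,::-1])
print(bot.observe()["qpos"].round(2),bot.observe()["force"],bot.observe()["moment"])
E
```

```text
clock: 9.85
position: [0.5762, 0.008, 0.1509]
tool_rot: [3.141, 0.003, -0.244]
force: [0.6, -0.2, 0.3]
grip_width: 0.051
finger_force: 0.0
clock: 10.35
position: [0.4551, 0.0046, 0.1565]
tool_rot: [3.141, 0.002, 0.504]
force: [0.4, -0.2, 0.3]
grip_width: 0.0002
finger_force: 0.0
clock: 10.85
position: [0.4582, 0.005, 0.1564]
tool_rot: [3.141, 0.0, 1.245]
force: [0.4, -0.8, -0.6]
grip_width: 0.0004
finger_force: 0.0
clock: 11.35
position: [0.4581, 0.0051, 0.1561]
tool_rot: [3.141, 0.0, 1.325]
force: [-0.1, 0.7, -0.5]
grip_width: 0.0002
finger_force: 0.0
[ 0.3   0.42 -0.56  2.08  0.33  0.73 -0.71] [ 0.59914115 -0.07734727  0.72336363] [ 0.01234513  0.0716228  -0.00336605]
```

View pics/c4.png

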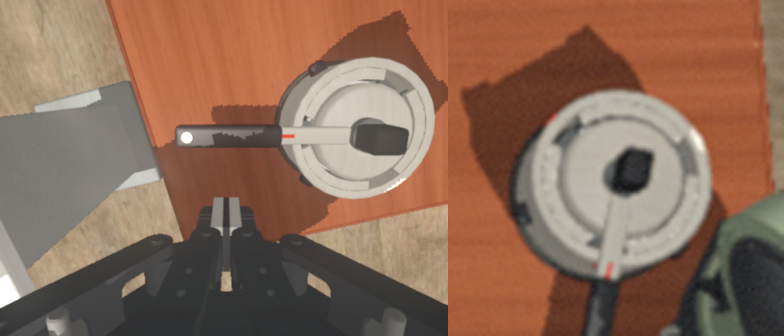

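The view shows the lid seated in the mouth with the handle clear of the pot rim, and the shut fingers on its near side, at about (227,215), ready to push. I'll work out the arc table.

```bash
python3 -m crank '{"travel":[[0,0,-3],[0,0,-6],[0,0,-8],[0,0,-8.8],[0,0,-8.8]],"turn":[[0,0,0],[0,0,0],[0,0,0],[0,0,0],[0,0,0]],"gripper":[1,1,1,1,1]}'
python3 -m crank '{"travel":[[0.1,0.4,0],[0.2,0.8,0],[0.25,1.0,0],[0.29,1.16,0],[0.29,1.16,0]],"turn":[[0,0,0],[0,0,0],[0,0,0],[0,0,0],[0,0,0]],"gripper":[1,1,1,1,1]}'
cat > a.py <<'E'
import numpy as np
P=lambda t:np.array([.577,.0083])+.115*np.array([np.cos(t),np.sin(t)])-.020*np.array([np.sin(t),-np.cos(t)])
for t in range(166,80,-2):print(t,(P(np.radians(t))*100).round(2),end="; ")
E
python3 a.py
```

```text
clock: 11.95
position: [0.4577, 0.0053, 0.0675]
tool_rot: [-3.14, 0.0, 1.327]
force: [-0.6, 0.3, 0.7]
grip_width: 0.0001
finger_force: 0.0
clock: 12.45
position: [0.4612, 0.0169, 0.0683]
tool_rot: [3.141, -0.0, 1.327]
force: [-0.1, 0.5, -0.2]
grip_width: -0.0001
finger_force: 0.0
166 [46.06  1.67]; 164 [46.09  2.08]; 162 [46.14  2.48]; 160 [46.21  2.88]; 158 [46.29  3.28]; 156 [46.38  3.68]; 154 [46.49  4.07]; 152 [46.61  4.46]; 150 [46.74  4.85]; 148 [46.89  5.23]; 146 [47.05  5.6 ]; 144 [47.22  5.97]; 142 [47.41  6.33]; 140 [47.6   6.69]; 138 [47.82  7.04]; 136 [48.04  7.38]; 134 [48.27  7.71]; 132 [48.52  8.04]; 130 [48.78  8.35]; 128 [49.04  8.66]; 126 [49.32  8.96]; 124 [49.61  9.25]; 122 [49.91  9.52]; 120 [50.22  9.79]; 118 [50.54 10.04]; 116 [50.86 10.29]; 114 [51.2  10.52]; 112 [51.54 10.74]; 110 [51.89 10.95]; 108 [52.24 11.15]; 106 [52.61 11.33]; 104 [52.98 11.5 ]; 102 [53.35 11.66]; 100 [53.73 11.81]; 98 [54.12 11.94]; 96 [54.51 12.06]; 94 [54.9  12.16]; 92 [55.3  12.25]; 90 [55.7  12.33]; 88 [56.1  12.39]; 86 [56.51 12.44]; 84 [56.91 12.48]; 82 [57.32 12.5 ];
```

```bash
python3 -m crank '{"travel":[[0.03,0.41,0],[0.08,0.81,0],[0.15,1.21,0],[0.15,1.21,0],[0.15,1.21,0]],"turn":[[0,0,-2],[0,0,-4],[0,0,-6],[0,0,-6],[0,0,-6]],"gripper":[1,1,1,1,1]}'
python3 -m crank '{"travel":[[0.04,0.2,0],[0.08,0.4,0],[0.12,0.6,0],[0.17,0.8,0],[0.17,0.8,0]],"turn":[[0,0,-1],[0,0,-2],[0,0,-3],[0,0,-4],[0,0,-4]],"gripper":[1,1,1,1,1]}'
```

```text
clock: 12.95
position: [0.4625, 0.0286, 0.068]
tool_rot: [3.142, 0.0, 1.223]
force: [-0.4, 0.8, -0.7]
grip_width: 0.0002
finger_force: 0.0
clock: 13.45
position: [0.4642, 0.0372, 0.068]
tool_rot: [3.142, -0.0, 1.152]
force: [-0.1, -0.3, 0.1]
grip_width: -0.0001
finger_force: 0.0
```

```bash
python3 -m crank '{"travel":[[0.05,0.2,0],[0.11,0.39,0],[0.17,0.59,0],[0.23,0.78,0],[0.23,0.78,0]],"turn":[[0,0,-1],[0,0,-2],[0,0,-3],[0,0,-4],[0,0,-4]],"gripper":[1,1,1,1,1]}'
python3 - <<'E'
from h import *
T=bot.grab_frame("top")["pixels"];W=bot.grab_frame("wrist")["pixels"]
z=lambda i,x,y,w,h,k:cv2.resize(i[y:y+h,x:x+w],None,fx=k,fy=k,interpolation=cv2.INTER_CUBIC)
cv2.imwrite("pics/c5.png",np.hstack([z(W,0,0,560,420,.8),z(T,350,130,112,112,3)])[:,:,::-1])
E
```

```text
clock: 13.95
position: [0.4666, 0.0449, 0.068]
tool_rot: [3.141, -0.0, 1.082]
force: [-0.7, -0.4, 1.3]
grip_width: -0.0001
finger_force: 0.0
```

View pics/c5.png

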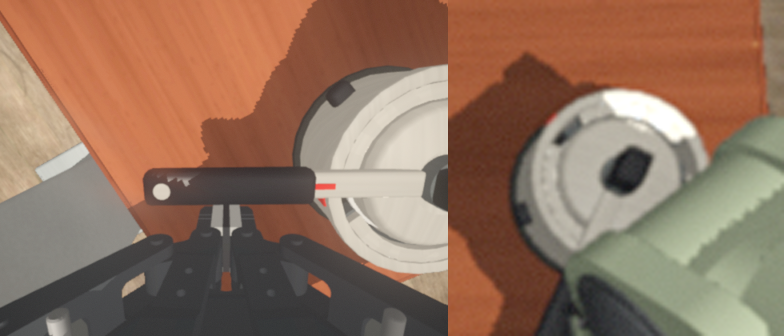

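The shut fingers are touching the handle's side and the lid has turned with them, with the handle square to the gripper. I'll keep following the arc.

```bash
python3 -m crank '{"travel":[[0.07,0.2,0],[0.14,0.39,0],[0.21,0.58,0],[0.28,0.77,0],[0.28,0.77,0]],"turn":[[0,0,-1],[0,0,-2],[0,0,-3],[0,0,-4],[0,0,-4]],"gripper":[1,1,1,1,1]}' | sed -n 1,4p
```

```text
clock: 14.55
position: [0.4693, 0.0525, 0.0679]
tool_rot: [-3.142, 0.0, 1.012]
force: [-0.4, -0.6, -1.0]
```

```bash
python3 -m crank '{"travel":[[0.08,0.19,0],[0.16,0.37,0],[0.24,0.56,0],[0.33,0.74,0],[0.33,0.74,0]],"turn":[[0,0,-1],[0,0,-2],[0,0,-3],[0,0,-4],[0,0,-4]],"gripper":[1,1,1,1,1]}' | sed -n 1,4p
```

```text
clock: 15.05
position: [0.4723, 0.0595, 0.0678]
tool_rot: [-3.141, 0.001, 0.941]
force: [-2.7, -3.0, -2.9]
```

```bash
python3 -m crank '{"travel":[[0.05,0.09,0],[0.09,0.18,0],[0.09,0.18,0],[0.09,0.18,0],[0.09,0.18,0]],"turn":[[0,0,-0.5],[0,0,-1],[0,0,-1],[0,0,-1],[0,0,-1]],"gripper":[1,1,1,1,1]}' | sed -n 1,4p
python3 -c "
from h import *
import time
for i in range(6):
    bot.grab_frame('wrist');s=bot.observe();F=s['force'];t=np.radians(143);print(F.round(1),'tang',round(float(-(F[0]*np.sin(t)-F[1]*np.cos(t))),2))"
```

```text
clock: 15.55
position: [0.4731, 0.061, 0.0678]
tool_rot: [-3.141, 0.001, 0.924]
force: [-1.9, -6.6, -4.0]
[-2.5 -5.  -4. ] tang 5.54
[-2.9 -5.5 -4.2] tang 6.15
[-2.8 -5.8 -5.3] tang 6.35
[-2.9 -5.2 -4.8] tang 5.88
[-3.8 -5.8 -4.2] tang 6.94
[-3.  -5.3 -4.3] tang 6.04
```

```bash
python3 -m crank '{"travel":[[-0.1,-0.2,0],[-0.2,-0.4,0],[-0.2,-0.4,0],[-0.2,-0.4,0],[-0.2,-0.4,0]],"turn":[[0,0,0],[0,0,0],[0,0,0],[0,0,0],[0,0,0]],"gripper":[1,1,1,1,1]}' | sed -n 1,4p
cat > fr.py <<'E'
from h import *
import sys
t=np.radians(float(sys.argv[1]));F=[]
for i in range(6):
    bot.grab_frame('wrist');F.append(bot.observe()['force'])
F=np.mean(F,0);print(F.round(2),'tang',round(float(-(F[0]*np.sin(t)-F[1]*np.cos(t))),2),'rad',round(float(F[0]*np.cos(t)+F[1]*np.sin(t)),2),bot.observe()["position"].round(4))
E
python3 fr.py 143
python3 - <<'E'
from h import *
# handle angle from wrist view: red line & white end dot
f=bot.grab_frame("wrist");cv2.imwrite("pics/w6.png",f["pixels"][:,:,::-1])
p=f["pixels"].astype(int);m=((p[...,0]-p[...,1])>90)&((p[...,0]-p[...,2])>90)&(p[...,0]>190)
n,l,st,c=cv2.connectedComponentsWithStats(m.astype(np.uint8))
for i in range(1,n):
    if st[i,4]>8:
        q=ray(f,c[i],.087)[0,:2]-[.577,.0083];print("red",c[i].round(1),st[i,4],np.hypot(*q).round(4),np.degrees(np.arctan2(q[1],q[0])).round(2))
m=(p.min(2)>190);m[:, 330:]=0;m[:150]=0
n,l,st,c=cv2.connectedComponentsWithStats(m.astype(np.uint8))
for i in range(1,n):
    if 60<st[i,4]<900:
        q=ray(f,c[i],.087)[0,:2]-[.577,.0083];print("dot",c[i].round(1),st[i,4],np.hypot(*q).round(4),np.degrees(np.arctan2(q[1],q[0])).round(2))
E
```

```text
clock: 16.35
position: [0.4716, 0.0576, 0.0681]
tool_rot: [3.141, -0.0, 0.925]
force: [0.6, -0.9, 0.5]
[ 0.09 -0.02  0.3 ] tang -0.04 rad -0.08 [0.4715 0.0575 0.068 ]
red [404.3 224.1] 170 0.0683 141.02
red [408.  258.3] 48 0.0665 153.04
dot [ 91.9 241.9] 835 0.187 144.52
dot [198.9 231. ] 250 0.1457 143.2
dot [ 66.6 409.9] 86 0.2261 164.94
```

```bash
python3 -m crank '{"travel":[[0.1,0.2,0],[0.16,0.32,0],[0.2,0.4,0],[0.2,0.4,0],[0.2,0.4,0]],"turn":[[0,0,0],[0,0,0],[0,0,0],[0,0,0],[0,0,0]],"gripper":[1,1,1,1,1]}' | sed -n 1,4p
python3 fr.py 143
python3 -m crank '{"travel":[[0.05,0.09,-0.02],[0.1,0.18,-0.04],[0.1,0.18,-0.04],[0.1,0.18,-0.04],[0.1,0.18,-0.04]],"turn":[[0,0,-0.5],[0,0,-1],[0,0,-1],[0,0,-1],[0,0,-1]],"gripper":[1,1,1,1,1]}' | sed -n 1,4p
python3 fr.py 142
```

```text
clock: 17.2
position: [0.4733, 0.0611, 0.0679]
tool_rot: [-3.142, 0.001, 0.925]
force: [-0.8, -5.6, 1.1]
[-0.78 -5.37  0.96] tang 4.76 rad -2.61 [0.4734 0.0611 0.068 ]
clock: 18.0
position: [0.4745, 0.0631, 0.0676]
tool_rot: [3.141, -0.0, 0.907]
force: [-0.1, -5.1, 1.9]
[-0.39 -5.2   2.01] tang 4.34 rad -2.89 [0.4745 0.0631 0.0676]
```

```bash
python3 -m crank '{"travel":[[0.05,0.09,-0.01],[0.1,0.18,-0.01],[0.15,0.27,-0.02],[0.2,0.36,-0.02],[0.2,0.36,-0.02]],"turn":[[0,0,-0.5],[0,0,-1],[0,0,-1.5],[0,0,-2],[0,0,-2]],"gripper":[1,1,1,1,1]}' | sed -n 1,4p
python3 fr.py 140
```

```text
clock: 18.8
position: [0.4764, 0.0664, 0.0674]
tool_rot: [3.141, 0.001, 0.872]
force: [0.3, -7.6, 1.9]
[ 0.16 -7.05  1.48] tang 5.29 rad -4.66 [0.4764 0.0664 0.0674]
```

```bash
python3 -m crank '{"travel":[[0.03,-0.02,0],[0.06,-0.05,0],[0.06,-0.05,0],[0.06,-0.05,0],[0.06,-0.05,0]],"turn":[[0,0,0],[0,0,0],[0,0,0],[0,0,0],[0,0,0]],"gripper":[1,1,1,1,1]}' | sed -n 1,4p
python3 fr.py 140
```

```text
clock: 19.6
position: [0.4765, 0.0663, 0.0673]
tool_rot: [-3.141, 0.001, 0.873]
force: [-3.7, -3.8, 3.1]
[-3.26 -3.8   3.14] tang 5.01 rad 0.06 [0.4766 0.0663 0.0673]
```

```bash
python3 -m crank '{"travel":[[0.05,0.09,0.02],[0.1,0.18,0.02],[0.16,0.26,0.02],[0.16,0.26,0.02],[0.16,0.26,0.02]],"turn":[[0,0,-0.5],[0,0,-1],[0,0,-1.5],[0,0,-1.5],[0,0,-1.5]],"gripper":[1,1,1,1,1]}' | sed -n 1,4p
python3 fr.py 138.5
```

```text
clock: 20.4
position: [0.4778, 0.0684, 0.0673]
tool_rot: [-3.141, 0.002, 0.846]
force: [-3.8, -7.0, -0.3]
[-3.63 -6.56  0.53] tang 7.32 rad -1.63 [0.4778 0.0684 0.0673]
```

```bash
python3 -m crank '{"travel":[[0.04,0.04,0],[0.07,0.07,0],[0.07,0.07,0],[0.07,0.07,0],[0.07,0.07,0]],"turn":[[0,0,-0.3],[0,0,-0.5],[0,0,-0.5],[0,0,-0.5],[0,0,-0.5]],"gripper":[1,1,1,1,1]}' | sed -n 1,4p
python3 fr.py 138
```

```text
clock: 21.2
position: [0.4783, 0.0691, 0.0672]
tool_rot: [-3.141, 0.002, 0.838]
force: [-4.7, -6.1, 1.3]
[-5.28 -6.74  0.38] tang 8.54 rad -0.58 [0.4783 0.0691 0.0672]
```

```bash
python3 -m crank '{"travel":[[-0.3,-0.35,0],[-0.7,-0.8,0],[-1.3,-1.5,0],[-1.8,-2.0,0],[-1.8,-2.0,0]],"turn":[[0,0,0],[0,0,0],[0,0,0],[0,0,0],[0,0,0]],"gripper":[1,1,1,1,1]}' | sed -n 1,4p
python3 -m crank '{"travel":[[0,0,2],[0,0,5],[0,0,9],[0,0,12],[0,0,12]],"turn":[[0,0,0],[0,0,0],[0,0,0],[0,0,0],[0,0,0]],"gripper":[1,1,1,1,1]}' | sed -n 1,4p
python3 - <<'E'
from h import *
W=bot.grab_frame("wrist")["pixels"];T=bot.grab_frame("top")["pixels"];S=bot.grab_frame("scene")["pixels"]
z=lambda i,x,y,w,h,k:cv2.resize(i[y:y+h,x:x+w],None,fx=k,fy=k,interpolation=cv2.INTER_CUBIC)
cv2.imwrite("pics/c7.png",np.hstack([z(W,0,0,560,420,.8),z(S,260,110,112,112,3)])[:,:,::-1])
E
```

```text
clock: 22.0
position: [0.4606, 0.0487, 0.0676]
tool_rot: [-3.142, 0.001, 0.837]
force: [-0.7, 0.1, -0.2]
clock: 22.5
position: [0.4632, 0.0501, 0.1911]
tool_rot: [3.138, -0.004, 0.838]
force: [0.7, 0.7, -0.3]
```

View pics/c7.png

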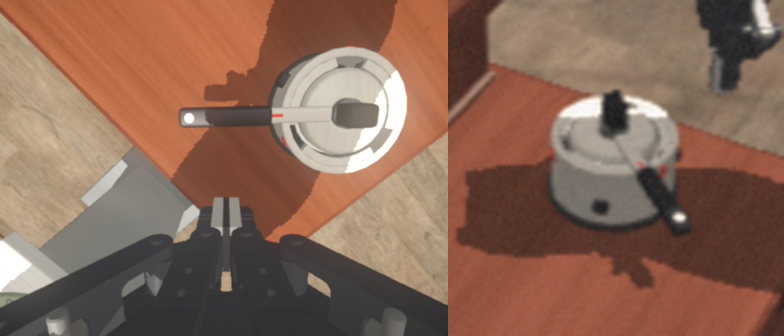

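The lid sits level in the mouth with the handle turned about 28° clockwise past its slot. The gripper is clear, so I'm handing in.

```bash
python3 -c "
from workcell import bot
print(bot.job_done())"
```

```text
the job is handed in; nothing more can be done
None
```

The lid is in the pot and twisted about 28° clockwise until the pull at the handle grip read about 8.5 N, then released; the job is handed in at about 23 s, though the clamp force itself couldn't be measured, and the cup, jug, tamper and tape were left alone.

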